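# Pin the shaker platform for transport

## Robot

A 7-joint arm with a two-finger parallel gripper is mounted at the origin on the work surface. World frame = base frame: x ahead of the robot, y to its left, z up, the work surface at z = 0. Lengths are in mm, angles in rad, forces in N, time in s.
With the tool pointing down it reaches from about 425 to 950 mm from the base axis. Payload 4.7 kg.
Tool frame: the origin (TCP) lies midway between the tips of the shut fingers; the grasp point (between the pads) lies 19 mm behind it; z points along the fingers, y is the direction in which the jaws open and shut (so a half turn about z gives the same grasp; the last joint's range is limited). The gripper opens to 87 mm and grips with 3 to 60 N. Pads are 19 mm wide; open, the fingers measure 117 mm over their backs; the gripper's body (75 mm by 190 mm) begins 51 mm behind the grasp point.
Start: joints at [-1.272, 0.469, -0.049, 1.532, 0.024, 1.141, -0.082], TCP at [217.283, 639.091, 222.573] pointing down, gripper open.
Joint ranges: [-2.59, 2.59], [-0.33, 1.99], [-1.39, 1.29], [0.1, 2.45], [-1.04, 4.18], [0.21, 1.99], [-2.66, 2.66]. Speed limits (rad/s): [2.57, 2.57, 3.14, 3.14, 3.14, 3.14, 3.14].

## Interface

Orientations are given as a rotation vector (axis times angle).
In Python, from workcell import robot, cams gives the robot as it stands.
- The arm moves only by the shell command python3 -m handwheel 'ROWS' [FORCE]. ROWS is text: rows parted by semicolons, each of 5 numbers parted by spaces: the opening, from -1 (shut) to 1 (fully open), then the shift along the tool's x, y, z in mm, then the turn about the tool's z in degrees. In form: jaw tx ty tz twist; .... A call has exactly 10 rows; each row shifts and turns the commanded pose from where the row before left it, along the tool's axes as they then stand; what a row does not reach is not made up. A row lasts 1/12 s, in which the tool goes at most 41.7 mm and 7.16 degrees, less where a joint would pass 70% of its speed; a pose out of reach is approached as far as the arm can. A call with a gripper value outside its range is refused whole. The fingers move at their own pace and stop on an object; FORCE is the grip in N (left out, the last holds). Time passes only in rows, so rows that do not move let the fingers close, or fill a call up. It gives the time, the measured TCP pose, the force and the opening at its end, in the units of the state.
- robot.read_state(): the state, without advancing time (a new reading comes with each control period).
- cams.camera(name): name is "side" or "top" or "wrist"; returns the picture (384x512x3 uint8, blue, green, red); there is no depth.
- cams.camera_model(name): a dict with "mtx" (3x3 intrinsics, pixels), "R" (3x3) and "t" (3): a world point X has camera coordinates R X + t. Camera axes: x right, y down, z forward; pixel columns grow to the right and rows downward; lengths in mm; the calibration is good to about 2 mm. A picture is of the moment at which its call begins: read the wrist's pose just before it. camera_model takes no time and is no camera call; for the wrist camera it gives the pose at the moment of the call.
- robot.close_job(): hands the job in, once; it reports no verdict.
The state is a dict: "time": time; "joint_positions": joint angles; "qvel": joint speeds; "tau": joint torques, N m; "position": TCP position; "eef_rot": TCP orientation; "contact_force": force on the tool from outside, world axes, zero at the start; "wrist_torque": the same for the moment, N m; "width": opening from 0.0 (shut) to 1.0 (fully open).
Only numpy, scipy, OpenCV 4.12 (cv2) and the standard library are available. Lean on these libraries where they do the work, as an engineer would, in place of code of your own. Each camera call takes 0.05 s, during which the arm holds its last target. There are 200 camera calls.

## Task

Lock the shaker's platform so that the shaker can be carried: take the steel lock pin from the accessory stand, put it tip down through the bush in the platform, and with its tip bearing lightly on the steel below slide pin and platform together back along the stroke until you feel the tip drop into the hidden lock bore, then press it fully home, collar on the bush, and let go. Feel for the bore and do not force the pin, and leave the nut driver and the glassware where they are.

Things in the scene. Friction and masses are not known exactly. Their poses are not given: they have to be found in the camera images.
- pin_mid (a point): Lock pin, plain stainless steel, 87 mm long, about 0.12 kg, standing upright in a socket of the stand, its collar resting on the stand's top. Point on its axis at the underside of the collar; z from tip to knob. Below it a 40 mm shank of 12 mm diameter, the last 3 mm tapering to a flat tip 9 mm wide; above it the collar, 26 mm diameter, 5 mm thick, then the knob.
- pin_knob (a point): Middle of the lock pin's knob, its grip: a straight round knurled steel knob, 20 mm diameter, 42 mm tall, right above the collar. Point on the pin's axis, 26 mm above the underside of the collar, 66 mm above the tip.
- stand: Grey plastic accessory stand, 50 x 150 x 50 mm, fixed. Origin at the centre of its underside. Two sockets 14 mm wide and 44 mm deep in its top, at 45 mm either way along its y: one holds the lock pin, the other the nut driver.
- lock_bush (a point): Lock bush: a 40 mm square steel flange near the front edge (nearest the robot) of the shaker's platform, with a 13.5 mm round hole straight down through it, 16 mm long, open below. Point: centre of the hole at the flange's top face, 96 mm above the bench; z up, y along the platform's sliding direction, x away from the shaker's front.
- platform_mid (a point): The platform: an aluminium plate 220 x 240 x 6 mm, 0.9 kg, with six empty wire flask clamps 42 mm tall, all over 50 mm from the bush hole. Point: centre of its underside, 80 mm above the bench, 80 mm from the hole along x. It slides only along its y, 30 mm each way from mid-stroke, with about 2 N of friction, and stays where left.
- mid_mark (a point): Thin white line on top of the housing's fixed front lip, 70 mm above the bench; x, y as for the bush. At mid-stroke the hole's centre is straight behind it, 49 mm along x at the same y. At the start the platform stands 20 to 29 mm from mid-stroke towards +y. The hidden bore is on the hole's path at an unknown place, from 27 mm on the -y side of mid-stroke to 12 mm on its +y side.
- shaker: Shaker: grey-blue housing 270 x 240 x 70 mm, fixed; origin under its centre, panel on its -x side. Hidden below the platform, 22 mm under the bush's top, a flat fixed steel strip runs under the hole's whole path; a pin standing on it has its collar 18 mm above the flange. In the strip on that path is one lock bore, 13.5 mm wide, 25 mm deep; a pin in it sinks till its collar sits on the flange.
- driver_mid (a point): A nut driver with a black handle up to 28 mm thick, 120 mm long in all, standing in the stand's other socket, 90 mm from the lock pin, its handle's top 130 mm above the bench. Point at half its length. Not to be disturbed.
- bottle_mid (a point): A glass bottle with a blue cap, 70 mm wide, 140 mm tall, standing on the bench. Point at half its height. Not to be disturbed.
- flask_mid (a point): A conical glass flask, 66 mm wide at the foot, 92 mm tall, standing on the bench. Point at half its height. Not to be disturbed.

How it is judged:
By the outcome, as a careful person would: the job done as asked, in the order asked, and still so for the second after the job is handed in, with the robot touching nothing.
It also fails if it takes over 72 s, if anything falls off the work surface, if the arm or the gripper's body presses on something with over 40 N, if the wrist force passes 120 N, or if a joint passes its speed limit or range.

## Working session

There is one attempt and no reset: what is moved stays moved. The work goes in short steps, Python scripts to look and compute and a shell command to move; the robot and the scene stay as the last step left them, time stands still between calls to the robot, and variables do not carry over. Pictures are saved under pics/ and viewed, about 8 in all and at most 12, crops included, and the job is handed in when it is done.

```bash
ls; mkdir -p pics; python3 - <<'E'
from workcell import robot,cams
import cv2,numpy as np
s=robot.read_state();print({k:np.round(v,3) for k,v in s.items() if k in('time','position','eef_rot','contact_force','width')})
for n in('top','side'):
    im=cams.camera(n);cv2.imwrite(f'pics/{n}0.png',im)
    m=cams.camera_model(n);print(n,np.round(m['mtx'],1).tolist(),np.round(m['R'],3).tolist(),np.round(m['t'],1).tolist())
a=cv2.imread('pics/top0.png');cv2.imwrite('pics/top0b.png',cv2.resize(a,(800,600),interpolation=cv2.INTER_CUBIC))
a=cv2.imread('pics/side0.png');cv2.imwrite('pics/side0b.png',cv2.resize(a,(800,600),interpolation=cv2.INTER_CUBIC))
E
```

```text
pics
{'time': np.float64(0.0), 'position': array([217.086, 638.52 , 221.515]), 'eef_rot': array([-5.120e-01, -3.099e+00,  3.000e-03]), 'contact_force': array([0.019, 0.144, 0.46 ]), 'width': np.float64(1.001)}
top [[405.9, 0.0, 253.7], [0.0, 405.9, 189.5], [0.0, 0.0, 1.0]] [[0.025, -1.0, 0.011], [-0.995, -0.026, -0.096], [0.097, -0.009, -0.995]] [-43.3, 520.2, 1052.9]
side [[385.7, 0.0, 256.6], [0.0, 385.7, 197.6], [0.0, 0.0, 1.0]] [[-0.99, -0.137, 0.024], [-0.089, 0.487, -0.869], [0.107, -0.863, -0.494]] [527.9, 117.4, 1138.3]
```

View pics/top0b.png

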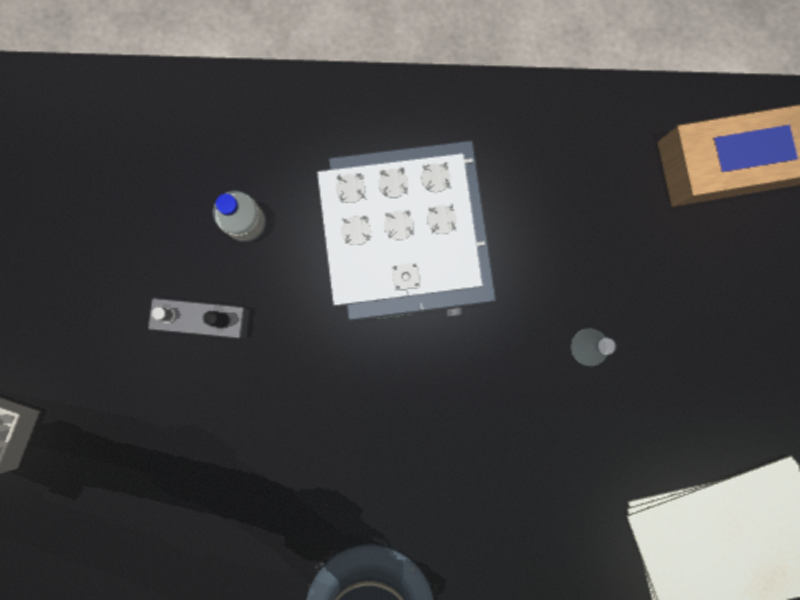

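View pics/side0b.png

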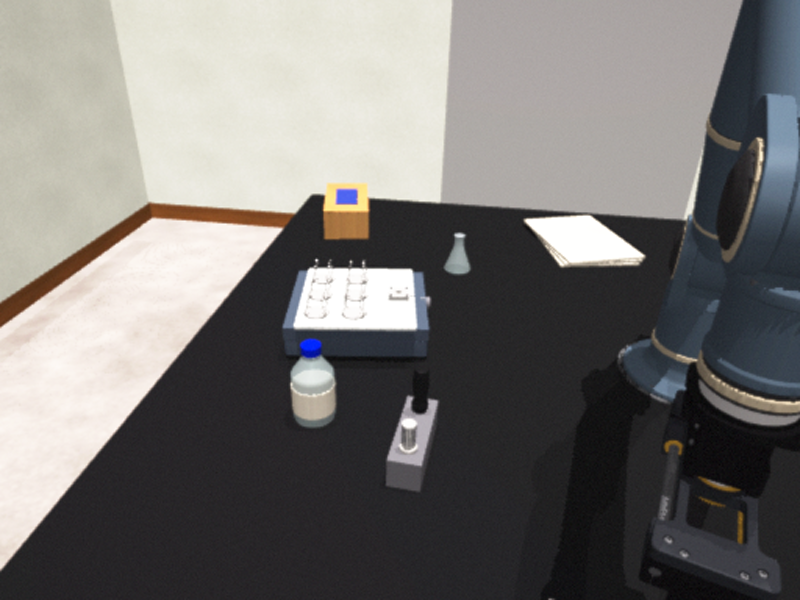

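```bash
cat > h.py <<'E'
from workcell import robot,cams
import cv2,numpy as np
from scipy.spatial.transform import Rotation as Ro
def bp(m,uv,z):
    d=m['R'].T@np.linalg.solve(m['mtx'],[uv[0],uv[1],1]);c=-m['R'].T@m['t']
    return c+d*(z-c[2])/d[2]
def pj(m,X):
    p=m['mtx']@(m['R']@np.array(X)+m['t']);return p[:2]/p[2]
def st():
    s=robot.read_state();R=Ro.from_rotvec(s['eef_rot']).as_matrix()
    print('t',round(float(s['time']),2),'pos',np.round(s['position'],1),'F',np.round(s['contact_force'],1),'w',round(float(s['width']),3),'ang x',np.round(np.degrees(np.arctan2(R[1,0],R[0,0])),1),'y',np.round(np.degrees(np.arctan2(R[1,1],R[0,1])),1),'tilt',np.round(R[:,2],3))
    return s,R
E
python3 - <<'E'
from h import *
m=cams.camera_model('top');k=1.5625
for n,u,z in [('pin top',(158,313),97),('stand a',(152,299),50),('stand b',(248,306),50),('stand c',(243,337),50),('stand d',(149,329),50),('driver top',(212,319),130),('bush',(405,276.5),96),('mark',(421.5,306),70),('plat fl',(333,304),86),('plat fr',(481,287),86),('plat bl',(318,171),86),('plat br',(464,154),86)]:
    print(n,np.round(bp(m,np.array(u)/k,z),1))
m=cams.camera_model('side')
for n,u,z in [('pin top',(409,423),97),('bush',(399,292),96)]:
    print(n,np.round(bp(m,np.array(u)/k,z),1))
st()
m=cams.camera_model('wrist');s,R=st();print(m['mtx'],np.round(R.T@(-m['R'].T@m['t']-s['position']),1),np.round(m['R']@R,2))
E
```

```text
pin top [477.4 345.9  97. ]
stand a [503.1 374.3  50. ]
stand b [495.7 215.5  50. ]
stand c [444.3 221.3  50. ]
stand d [453.5 376.2  50. ]
driver top [468.4 251.3 130. ]
bush [545.9 -42.   96. ]
mark [501.6 -70.6  70. ]
plat fl [499.8  71.9  86. ]
plat fr [ 533.5 -164.9   86. ]
plat bl [717.  104.1  86. ]
plat br [ 752.5 -134.2   86. ]
pin top [476.3 346.7  97. ]
bush [544.7 -38.1  96. ]
t 0.1 pos [217.1 638.6 221.6] F [ 1.1 -0.1  0.1] w 1.001 ang x 161.2 y 71.2 tilt [-0.001 -0.002 -1.   ]
t 0.1 pos [217.1 638.6 221.6] F [ 1.1 -0.1  0.1] w 1.001 ang x 161.2 y 71.2 tilt [-0.001 -0.002 -1.   ]
[[301.10883866   0.         256.58217697]
 [  0.         301.10883866 190.52928625]
 [  0.           0.           1.        ]] [  75.6    0.5 -161.9] [[ 0.    1.    0.  ]
 [-0.96  0.   -0.27]
 [-0.27 -0.    0.96]]
```

```bash
python3 -m handwheel '1 -34 -19.5 0 0;1 -34 -19.5 0 0;1 -34 -19.5 0 0;1 -34 -19.5 0 0;1 -34 -19.5 0 0;1 -34 -19.5 0 0;1 -34 -19.5 0 0;1 -34 -19.5 0 0;1 -34 -19.5 0 0;1 -34 -19.5 0 0' 40
python3 -m handwheel '1 0 0 0 7.1;1 0 0 0 7.1;1 0 0 0 7.1;1 0 0 0 7.1;1 0 0 0 7.1;1 0 0 0 7.1;1 0 0 0 7.1;1 0 0 0 7.1;1 0 0 0 7.1;1 0 0 0 7.1'
python3 - <<'E'
from h import *
st();m=cams.camera_model('wrist');im=cams.camera('wrist');cv2.imwrite('pics/w1.png',im);np.savez('w1.npz',**m)
print(pj(m,[476.8,345,97]))
E
```

```text
time: 0.93
position: [477.2, 343.2, 222.3]
eef_rot: [-0.512, -3.099, 0.001]
contact_force: [0.0, 0.4, -0.7]
width: 1.002
time: 1.77
position: [476.1, 344.8, 222.1]
eef_rot: [-2.224, -2.219, 0.001]
contact_force: [0.2, 0.1, -0.7]
width: 0.997
t 1.77 pos [476.1 344.8 222.1] F [ 0.2  0.1 -0.7] w 0.997 ang x 89.9 y -0.1 tilt [-0.001 -0.001 -1.   ]
[257.98731894 184.42960951]
```

View pics/w1.png

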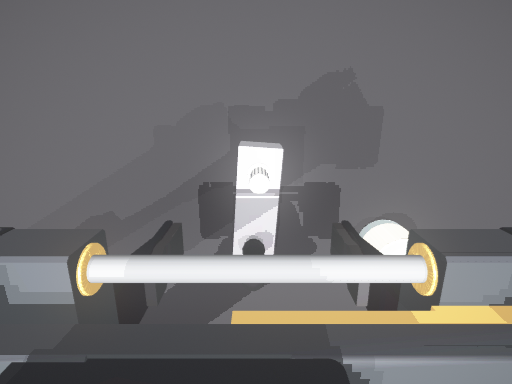

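```bash
python3 - <<'E'
import cv2
im=cv2.imread('pics/w1.png')[130:280,190:330];cv2.imwrite('pics/w1c.png',cv2.resize(im,None,fx=4,fy=4,interpolation=cv2.INTER_CUBIC))
E
```

```text
(no output)
```

View pics/w1c.png

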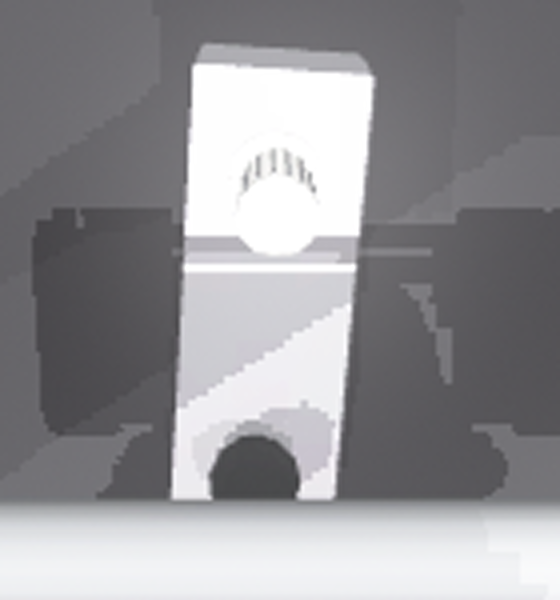

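```bash
python3 - <<'E'
from h import *
m=np.load('w1.npz')
print(bp(m,(259.1,183.1),97),bp(m,(253.4,249.1),130))
for u in [(195,65),(373,76)]: print(bp(m,(u[0]/4+189.6,u[1]/4+129.6),50))
E
```

```text
[477.89555932 346.3505548   97.        ] [472.39592772 291.63381683 130.        ]
[455.25276807 376.78494569  50.        ]
[504.5448185  373.65333751  50.        ]
```

```bash
python3 -m handwheel '1 1.6 1.8 20 0;1 0 0 20 0;1 0 0 20 0;1 0 0 20 0;1 0 0 20 0;1 0 0 20 0;1 0 0 20 0;1 0 0 15 0;1 0 0 7 0;1 0 0 0 0' 50
python3 - <<'E'
from h import *
st()
E
```

```text
time: 2.65
position: [477.0, 345.8, 58.7]
eef_rot: [-2.215, -2.227, 0.006]
contact_force: [0.4, -0.3, -0.4]
width: 1.004
t 2.65 pos [477.  345.8  58.7] F [ 0.4 -0.3 -0.4] w 1.004 ang x 90.3 y 0.3 tilt [-0.003 -0.002 -1.   ]
```

```bash
python3 -m handwheel '-1 0 0 0 0;-1 0 0 0 0;-1 0 0 0 0;-1 0 0 0 0;-1 0 0 0 0;-1 0 0 0 0;-1 0 0 0 0;-1 0 0 0 0;-1 0 0 0 0;-1 0 0 0 0' 50
python3 - <<'E'
from h import *
for i in range(3): st()
E
```

```text
time: 3.48
position: [478.2, 346.6, 60.5]
eef_rot: [-2.217, -2.226, 0.0]
contact_force: [0.0, -0.6, 0.7]
width: 0.324
t 3.48 pos [478.2 346.6  60.5] F [ 0.  -0.6  0.7] w 0.324 ang x 90.2 y 0.2 tilt [-0.  0. -1.]
t 3.48 pos [478.2 346.6  60.5] F [ 0.  -0.6  0.7] w 0.324 ang x 90.2 y 0.2 tilt [-0.  0. -1.]
t 3.48 pos [478.2 346.6  60.5] F [ 0.  -0.6  0.7] w 0.324 ang x 90.2 y 0.2 tilt [-0.  0. -1.]
```

Still closing (28 mm); wait, then lift.

```bash
python3 -m handwheel '-1 0 0 0 0;-1 0 0 0 0;-1 0 0 0 0;-1 0 0 0 0;-1 0 0 0 0;-1 0 0 0 0;-1 0 0 0 0;-1 0 0 0 0;-1 0 0 0 0;-1 0 0 0 0' 50
python3 -m handwheel '-1 0 0 -6 0;-1 0 0 -12 0;-1 0 0 -12 0;-1 0 0 -12 0;-1 0 0 -20 0;-1 0 0 -20 0;-1 0 0 -20 0;-1 0 0 -20 0;-1 0 0 -18 0;-1 0 0 0 0'
python3 - <<'E'
from h import *
st()
E
```

```text
time: 4.32
position: [478.2, 346.6, 60.5]
eef_rot: [-2.217, -2.226, -0.0]
contact_force: [1.2, -0.5, -1.6]
width: 0.218
time: 5.15
position: [480.3, 348.0, 206.0]
eef_rot: [2.217, 2.225, 0.014]
contact_force: [0.5, -0.6, -0.3]
width: 0.215
t 5.15 pos [480.3 348.  206. ] F [ 0.5 -0.6 -0.3] w 0.215 ang x 90.2 y 0.2 tilt [ 0.007  0.006 -1.   ]
```

```bash
python3 -m handwheel '-1 -38.5 6.6 -3 0;-1 -38.5 6.6 -3 0;-1 -38.5 6.6 -3 0;-1 -38.5 6.6 -3 0;-1 -38.5 6.6 0 0;-1 -38.5 6.6 0 0;-1 -38.5 6.6 0 0;-1 -38.5 6.6 0 0;-1 -38.5 6.6 0 0;-1 -38.5 6.6 0 0'
python3 -m handwheel '-1 0 0 0 7.1;-1 0 0 0 7.1;-1 0 0 0 7.1;-1 0 0 0 7.1;-1 0 0 0 7.1;-1 0 0 0 7.1;-1 0 0 0 7.1;-1 0 0 0 7.1;-1 0 0 0 7.1;-1 0 0 0 7.1'
python3 -m handwheel '-1 0 0 0 7.1;-1 0 0 0 4.2;-1 0 0 10 0;-1 0 0 10 0;-1 0 0 10 0;-1 0 0 10 0;-1 0 0 5 0;-1 0 0 0 0;-1 0 0 0 0;-1 0 0 0 0'
python3 - <<'E'
from h import *
st();m=cams.camera_model('wrist');im=cams.camera('wrist');cv2.imwrite('pics/w2.png',im);np.savez('w2.npz',**m)
print(pj(m,[545.5,-41,96]))
im=cams.camera('side');cv2.imwrite('pics/s2.png',im)
cv2.imwrite('pics/w2b.png',cv2.resize(cv2.imread('pics/w2.png'),(800,600),interpolation=cv2.INTER_CUBIC))
E
```

```text
time: 5.98
position: [545.1, -39.9, 212.6]
eef_rot: [-2.217, -2.225, -0.0]
contact_force: [-0.1, -0.2, -0.0]
width: 0.217
time: 6.82
position: [545.1, -38.0, 212.4]
eef_rot: [-3.098, -0.515, 0.001]
contact_force: [-0.4, -0.2, -1.5]
width: 0.216
time: 7.65
position: [546.0, -38.3, 167.8]
eef_rot: [3.134, 0.217, 0.001]
contact_force: [-0.0, -0.0, -0.0]
width: 0.215
t 7.65 pos [546.  -38.3 167.8] F [-0. -0. -0.] w 0.215 ang x 7.9 y -82.1 tilt [ 0.001  0.    -1.   ]
[260.57258428 201.099661  ]
```

View pics/w2b.png

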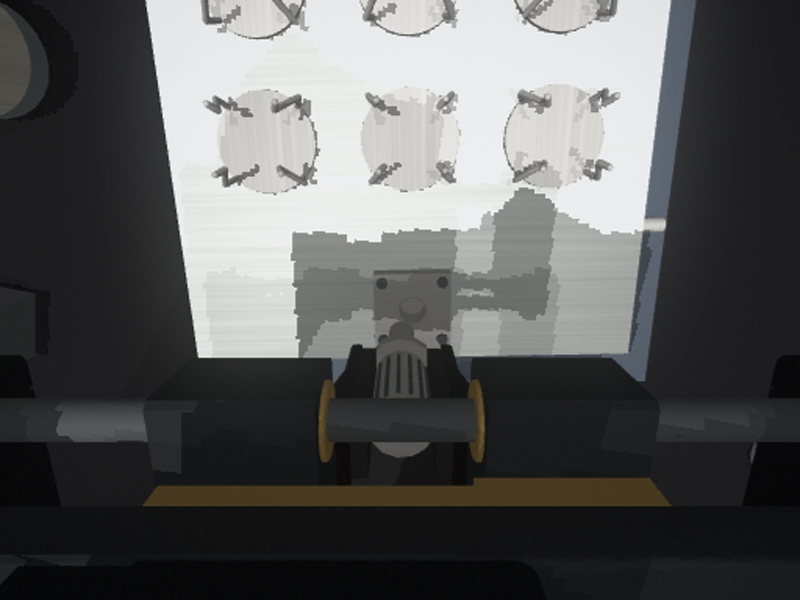

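```bash
python3 - <<'E'
import cv2
im=cv2.imread('pics/w2.png')[165:250,225:305];im=cv2.convertScaleAbs(im,alpha=1.8)
cv2.imwrite('pics/w2c.png',cv2.resize(im,None,fx=7,fy=7,interpolation=cv2.INTER_CUBIC))
E
```

```text
(no output)
```

View pics/w2c.png

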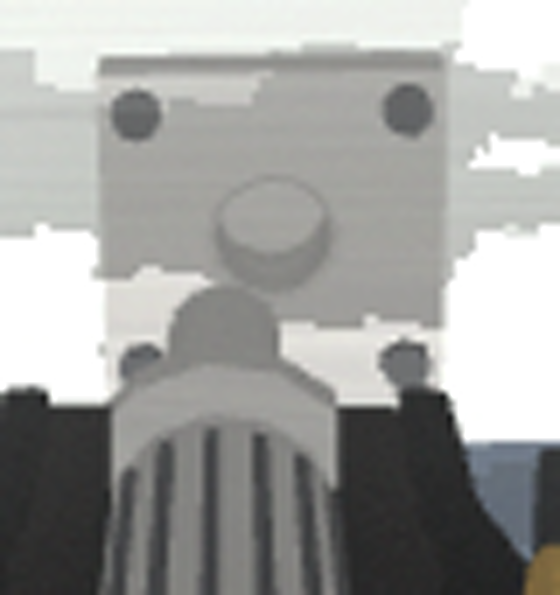

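```bash
python3 - <<'E'
from h import *
m=np.load('w2.npz');s,R=st()
h=bp(m,(263.5,198),96)
a=np.linspace(0,6.283,60)
def circ(c,r,z): return np.array([pj(m,[c[0]+r*np.cos(t),c[1]+r*np.sin(t),z]) for t in a])
tz=117.3
from scipy.optimize import fsolve
def f(c):
    p=np.vstack([circ(c,6,tz+3),circ(c,4.5,tz)])
    return [(p[:60,0].min()+p[:60,0].max())/2-256.6,p[:,1].min()-205]
c=fsolve(f,[546,-38]);p=circ(c,6,tz+3)
print('hole',h,'pin',c,'w',np.ptp(p[:,0]))
hp=circ(h[:2],6.75,96);print(hp.min(0),hp.max(0))
d=R.T@np.r_[h[:2]-c,0];print('tool shift',d)
mk=np.array([501.6,-70.6]);print('hole rel mark in shaker',Ro.from_euler('z',-8.1,degrees=True).apply(np.r_[h[:2]-mk,0]))
E
```

```text
t 7.75 pos [546.1 -38.3 168. ] F [-0.1  0.3 -1. ] w 0.221 ang x 7.9 y -82.1 tilt [ 0.001  0.    -1.   ]
hole [548.44616034 -42.98148338  96.        ] pin [543.90523327 -37.95435745] w 16.24663937308793
[255.19240307 190.00910703] [271.80364145 205.87349129]
tool shift [3.80498791e+00 5.60482488e+00 4.34861134e-03]
hole rel mark in shaker [50.27029002 20.74230314  0.        ]
```

```bash
python3 -m handwheel '-1 1 2 0 0;-1 1 2 0 0;-1 1.8 1.6 0 0;-1 0 0 4 0;-1 0 0 4 0;-1 0 0 4 0;-1 0 0 3 0;-1 0 0 0 0;-1 0 0 0 0;-1 0 0 0 0'
python3 - <<'E'
from h import *
st();m=cams.camera_model('wrist');im=cams.camera('wrist');cv2.imwrite('pics/w3.png',im);np.savez('w3.npz',**m)
im=cv2.convertScaleAbs(im[155:240,225:305],alpha=1.8)
cv2.imwrite('pics/w3c.png',cv2.resize(im,None,fx=7,fy=7,interpolation=cv2.INTER_CUBIC))
E
```

```text
time: 8.58
position: [550.3, -43.1, 152.5]
eef_rot: [-3.134, -0.217, -0.0]
contact_force: [0.5, -0.1, -1.2]
width: 0.214
t 8.58 pos [550.3 -43.1 152.5] F [ 0.5 -0.1 -1.2] w 0.214 ang x 7.9 y -82.1 tilt [ 0.  0. -1.]
```

View pics/w3c.png

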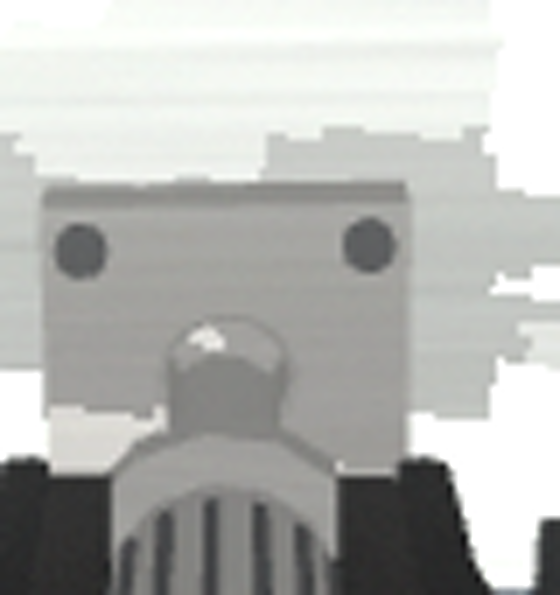

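```bash
python3 - <<'E'
from h import *
from scipy.optimize import fsolve
m=np.load('w3.npz');s,R=st();a=np.linspace(0,6.283,60);tz=s['position'][2]-50.5
def circ(c,r,z): return np.array([pj(m,[c[0]+r*np.cos(t),c[1]+r*np.sin(t),z]) for t in a])
def f(c):
    p=np.vstack([circ(c,6,tz+3),circ(c,4.5,tz)])
    return [(p[:60,0].min()+p[:60,0].max())/2-256.6,p[:,1].min()-(155+352/7-.4)]
def g(c):
    p=circ(c,6.75,96); return [(p[:,0].min()+p[:,0].max())/2-256.9,p[:,1].min()-(155+315/7-.4)]
c=fsolve(f,[548,-43]);h=fsolve(g,[548,-43]);print(c,h,R.T@np.r_[h-c,0],circ(h,6.75,96).min(0),circ(h,6.75,96).max(0))
E
```

```text
t 8.63 pos [550.3 -43.1 152.6] F [ 0.2  0.3 -2.1] w 0.218 ang x 7.9 y -82.1 tilt [ 0.  0. -1.]
[548.22657448 -42.74068242] [548.6715866  -42.91068118] [4.17341700e-01 2.29698182e-01 8.77820090e-05] [248.09964754 199.6       ] [265.70035246 216.24814843]
```

```bash
python3 -m handwheel '-1 .4 .2 0 0;-1 0 0 2 0;-1 0 0 2 0;-1 0 0 2 0;-1 0 0 2 0;-1 0 0 2 0;-1 0 0 2 0;-1 0 0 2 0;-1 0 0 0 0;-1 0 0 0 0'
python3 - <<'E'
from h import *
s,_=st();print(s['wrist_torque'])
E
```

```text
time: 9.47
position: [550.5, -43.3, 138.3]
eef_rot: [-3.134, -0.217, 0.001]
contact_force: [0.3, 0.2, -1.1]
width: 0.219
t 9.47 pos [550.5 -43.3 138.3] F [ 0.3  0.2 -1.1] w 0.219 ang x 7.9 y -82.1 tilt [-0. -0. -1.]
[-0.11091788  0.17014923 -0.01915928]
```

```bash
python3 -m handwheel '-1 0 0 2 0;-1 0 0 2 0;-1 0 0 2 0;-1 0 0 2 0;-1 0 0 2 0;-1 0 0 1 0;-1 0 0 1 0;-1 0 0 0 0;-1 0 0 0 0;-1 0 0 0 0'
python3 - <<'E'
from h import *
s,_=st();print(s['wrist_torque'])
E
```

```text
time: 10.3
position: [550.7, -43.3, 126.6]
eef_rot: [-3.134, -0.217, -0.0]
contact_force: [0.0, 1.3, -1.3]
width: 0.217
t 10.3 pos [550.7 -43.3 126.6] F [ 0.   1.3 -1.3] w 0.217 ang x 7.9 y -82.1 tilt [ 0.  0. -1.]
[-0.08788276  0.14653584  0.0116992 ]
```

```bash
python3 -m handwheel '-1 0 0 .5 0;-1 0 0 .5 0;-1 0 0 .5 0;-1 0 0 .5 0;-1 0 0 .3 0;-1 0 0 .2 0;-1 0 0 0 0;-1 0 0 0 0;-1 0 0 0 0;-1 0 0 0 0'
python3 - <<'E'
from h import *
s,_=st();print(s['wrist_torque'])
E
```

```text
time: 11.13
position: [550.8, -43.3, 124.4]
eef_rot: [-3.134, -0.217, -0.001]
contact_force: [-1.5, -0.1, 5.0]
width: 0.213
t 11.13 pos [550.8 -43.3 124.4] F [-1.5 -0.1  5. ] w 0.213 ang x 7.9 y -82.1 tilt [ 0.  0. -1.]
[-0.03784444  0.52328563  0.00322963]
```

```bash
python3 -m handwheel '-1 0 .5 0 0;-1 0 .5 0 0;-1 0 .5 0 0;-1 0 .5 0 0;-1 0 .5 0 0;-1 0 .5 0 0;-1 0 .5 0 0;-1 0 .5 0 0;-1 0 .5 0 0;-1 0 .5 0 0'
python3 - <<'E'
from h import *
s,_=st();print(s['wrist_torque'])
E
```

```text
time: 11.97
position: [551.1, -44.4, 124.3]
eef_rot: [-3.128, -0.219, 0.002]
contact_force: [-3.3, 7.3, 9.2]
width: 0.218
t 11.97 pos [551.1 -44.4 124.3] F [-3.3  7.3  9.2] w 0.218 ang x 8.0 y -82.0 tilt [-0.002  0.006 -1.   ]
[ 2.07031383  0.84483965 -0.00492899]
```

```bash
python3 -m handwheel '-1 0 0 0 0;-1 0 0 0 0;-1 0 0 0 0;-1 0 0 0 0;-1 0 0 0 0;-1 0 0 0 0;-1 0 0 0 0;-1 0 0 0 0;-1 0 0 0 0;-1 0 0 0 0'
python3 - <<'E'
from h import *
s,_=st();print(s['wrist_torque'])
im=cams.camera('top');cv2.imwrite('pics/t4.png',im)
a=cv2.imread('pics/top0.png')
# platform shift: phase correlation on the clamp area
r=(slice(95,165),slice(215,300))
print(cv2.phaseCorrelate(*[cv2.cvtColor(x[r],6).astype('float32') for x in(a,im)]))
E
```

```text
time: 12.8
position: [551.1, -44.4, 124.3]
eef_rot: [-3.128, -0.219, 0.002]
contact_force: [-3.1, 7.1, 8.2]
width: 0.216
t 12.8 pos [551.1 -44.4 124.3] F [-3.1  7.1  8.2] w 0.216 ang x 8.0 y -82.0 tilt [-0.002  0.006 -1.   ]
[1.82140111 0.87796619 0.02286778]
((0.1271969049246735, -0.6318321606977619), 0.39774252426477125)
```

```bash
python3 -m handwheel '-1 -.5 0 -.3 0;-1 -.5 0 0 0;-1 0 .5 0 0;-1 0 .5 0 0;-1 0 .5 0 0;-1 0 .5 0 0;-1 0 .5 0 0;-1 0 .5 0 0;-1 0 0 0 0;-1 0 0 0 0'
python3 - <<'E'
from h import *
s,_=st();print(s['wrist_torque'])
E
```

```text
time: 13.68
position: [551.2, -48.5, 124.4]
eef_rot: [-3.13, -0.219, -0.001]
contact_force: [-0.1, 5.3, 4.5]
width: 0.216
t 13.68 pos [551.2 -48.5 124.4] F [-0.1  5.3  4.5] w 0.216 ang x 8.0 y -82.0 tilt [ 0.     0.004 -1.   ]
[1.3065299  0.36713256 0.00493239]
```

```bash
for i in 1 2; do :; done; python3 -m handwheel '-1 0 .3 0 0;-1 0 .3 0 0;-1 0 .3 0 0;-1 0 .3 0 0;-1 0 .3 0 0;-1 0 .3 0 0;-1 0 .3 0 0;-1 0 .3 0 0;-1 0 .3 0 0;-1 0 .3 0 0'
python3 - <<'E'
from h import *
s,_=st();print(s['wrist_torque'])
E
```

```text
time: 14.52
position: [551.6, -51.2, 124.4]
eef_rot: [-3.13, -0.219, -0.0]
contact_force: [-0.7, 5.8, 4.3]
width: 0.218
t 14.52 pos [551.6 -51.2 124.4] F [-0.7  5.8  4.3] w 0.218 ang x 8.0 y -82.0 tilt [-0.     0.004 -1.   ]
[ 1.48593552e+00  3.64235098e-01 -6.57735454e-05]
```

```bash
python3 -m handwheel '-1 0 .3 0 0;-1 0 .3 0 0;-1 0 .3 0 0;-1 0 .3 0 0;-1 0 .3 0 0;-1 0 .3 0 0;-1 0 .3 0 0;-1 0 .3 0 0;-1 0 .3 0 0;-1 0 .3 0 0'
```

```text
time: 15.35
position: [552.0, -54.2, 124.4]
eef_rot: [-3.13, -0.219, -0.001]
contact_force: [-0.7, 5.3, 4.3]
width: 0.214
```

```bash
python3 -m handwheel '-1 0 .3 0 0;-1 0 .3 0 0;-1 0 .3 0 0;-1 0 .3 0 0;-1 0 .3 0 0;-1 0 .3 0 0;-1 0 .3 0 0;-1 0 .3 0 0;-1 0 .3 0 0;-1 0 .3 0 0'
```

```text
time: 16.18
position: [552.4, -57.6, 124.4]
eef_rot: [-3.13, -0.219, -0.001]
contact_force: [-0.9, 4.7, 3.6]
width: 0.217
```

```bash
python3 -m handwheel '-1 0 .3 0 0;-1 0 .3 0 0;-1 0 .3 0 0;-1 0 .3 0 0;-1 0 .3 0 0;-1 0 .3 0 0;-1 0 .3 0 0;-1 0 .3 0 0;-1 0 .3 0 0;-1 0 .3 0 0'
```

```text
time: 17.02
position: [552.4, -63.3, 124.2]
eef_rot: [3.134, 0.217, 0.0]
contact_force: [1.4, 3.0, -2.2]
width: 0.215
```

```bash
python3 -m handwheel '-1 0 0 .3 0;-1 0 0 .3 0;-1 0 0 .3 0;-1 0 0 .3 0;-1 0 0 .3 0;-1 0 0 0 0;-1 0 0 0 0;-1 0 0 0 0;-1 0 0 0 0;-1 0 0 0 0'
python3 - <<'E'
from h import *
s,_=st();print(s['wrist_torque'])
E
```

```text
time: 17.85
position: [552.3, -63.3, 122.8]
eef_rot: [-3.134, -0.217, 0.0]
contact_force: [1.2, 2.5, 1.0]
width: 0.217
t 17.85 pos [552.3 -63.3 122.8] F [1.2 2.5 1. ] w 0.217 ang x 7.9 y -82.1 tilt [-0. -0. -1.]
[ 0.47436727 -0.18011094 -0.08345442]
```

```bash
python3 -m handwheel '-1 0 0 .3 0;-1 0 0 .3 0;-1 0 0 .3 0;-1 0 0 .3 0;-1 0 0 .3 0;-1 0 0 .3 0;-1 0 0 .3 0;-1 0 0 0 0;-1 0 0 0 0;-1 0 0 0 0'
python3 - <<'E'
from h import *
s,_=st();print(s['wrist_torque'])
E
```

```text
time: 18.68
position: [552.3, -63.3, 120.6]
eef_rot: [-3.134, -0.217, 0.0]
contact_force: [2.4, 1.8, -0.8]
width: 0.217
t 18.68 pos [552.3 -63.3 120.6] F [ 2.4  1.8 -0.8] w 0.217 ang x 7.9 y -82.1 tilt [-0.  0. -1.]
[ 0.36353594 -0.16213772 -0.03435599]
```

```bash
python3 -m handwheel '-1 .4 -.3 .5 0;-1 .2 -.3 1 0;-1 0 0 1 0;-1 0 0 1 0;-1 0 0 1 0;-1 0 0 1 0;-1 0 0 1 0;-1 0 0 1 0;-1 0 0 0 0;-1 0 0 0 0'
python3 - <<'E'
from h import *
s,_=st();print(s['wrist_torque'])
E
```

```text
time: 19.52
position: [552.8, -62.6, 113.1]
eef_rot: [-3.134, -0.217, 0.0]
contact_force: [-0.6, -0.2, -0.6]
width: 0.213
t 19.52 pos [552.8 -62.6 113.1] F [-0.6 -0.2 -0.6] w 0.213 ang x 7.9 y -82.1 tilt [-0.  0. -1.]
[-0.02868097  0.1491284  -0.02201628]
```

Free on all sides, 11 mm in the bore. The last 6.7 mm to home.

```bash
python3 -m handwheel '-1 0 0 1 0;-1 0 0 1 0;-1 0 0 1 0;-1 0 0 1 0;-1 0 0 1 0;-1 0 0 .5 0;-1 0 0 .5 0;-1 0 0 .4 0;-1 0 0 0 0;-1 0 0 0 0'
python3 - <<'E'
from h import *
s,_=st();print(s['wrist_torque'])
E
```

```text
time: 20.35
position: [552.9, -62.5, 106.8]
eef_rot: [-3.134, -0.217, 0.0]
contact_force: [-0.4, 0.6, -0.6]
width: 0.219
t 20.35 pos [552.9 -62.5 106.8] F [-0.4  0.6 -0.6] w 0.219 ang x 7.9 y -82.1 tilt [-0.  0. -1.]
[-0.04485889  0.16205447  0.00420569]
```

```bash
python3 -m handwheel '-1 0 0 .2 0;-1 0 0 .2 0;-1 0 0 .2 0;-1 0 0 .2 0;-1 0 0 .2 0;-1 0 0 0 0;-1 0 0 0 0;-1 0 0 0 0;-1 0 0 0 0;-1 0 0 0 0'
python3 - <<'E'
from h import *
s,_=st();print(s['wrist_torque'])
E
```

```text
time: 21.18
position: [553.0, -62.6, 106.4]
eef_rot: [-3.133, -0.217, -0.0]
contact_force: [-1.7, -0.1, 5.1]
width: 0.217
t 21.18 pos [553.  -62.6 106.4] F [-1.7 -0.1  5.1] w 0.217 ang x 7.9 y -82.1 tilt [ 0.     0.001 -1.   ]
[ 0.05810418  0.68052703 -0.02660022]
```

```bash
python3 -m handwheel '-1 -.2 0 .3 0;-1 0 0 0 0;-1 0 0 0 0;-1 0 0 -.3 0;0 0 0 0 0;0 0 0 0 0;0 0 0 0 0;0 0 0 0 0;0 0 0 0 0;0 0 0 0 0'
python3 -m handwheel '0 0 0 -2 0;0 0 0 -5 0;0 0 0 -10 0;0 0 0 -15 0;0 0 0 -15 0;0 0 0 -15 0;0 0 0 -15 0;0 0 0 -10 0;0 0 0 0 0;0 0 0 0 0'
python3 - <<'E'
from h import *
st();im=cams.camera('wrist');t=cams.camera('top');s=cams.camera('side')
cv2.imwrite('pics/end.png',np.hstack([cv2.resize(im[120:300,160:360],None,fx=2,fy=2),cv2.resize(s[150:330,160:360],None,fx=2,fy=2)]))
E
```

```text
time: 22.02
position: [552.7, -62.6, 105.6]
eef_rot: [3.134, 0.217, -0.0]
contact_force: [-0.6, 1.0, 0.2]
width: 0.487
time: 22.85
position: [552.9, -62.5, 193.4]
eef_rot: [-3.134, -0.217, -0.002]
contact_force: [-0.3, 0.2, 0.7]
width: 0.498
t 22.85 pos [552.9 -62.5 193.4] F [-0.3  0.2  0.7] w 0.498 ang x 7.9 y -82.1 tilt [ 0.001  0.001 -1.   ]
```

View pics/end.png

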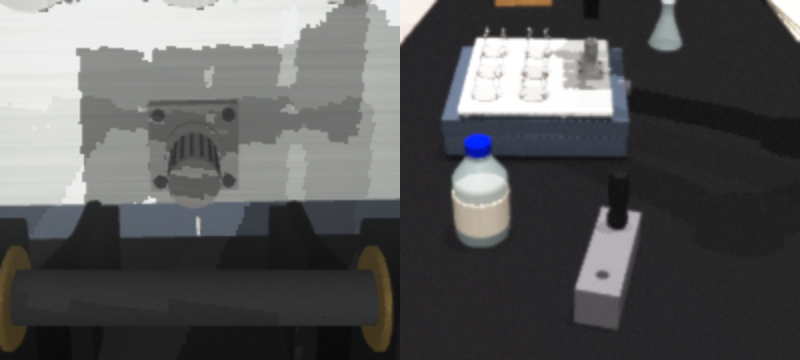

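```bash
python3 -c "
from workcell import robot
print(robot.close_job())"
```

```text
the job is handed in; nothing more can be done
None
```

The shaker's platform is locked: the pin is fully home in the lock bore with its collar on the bush, and I handed the job in at about 23 s.

- **Slide:** I lowered the pin through the bush until its tip rested on the steel strip at about 5 N, then slid pin and platform back along the stroke. The first push stalled after about 1 mm, with the pin rubbing the bush and the downward load at about 9 N. I eased the load and shifted the pin slightly towards the robot, and it then slid freely.
- **Finding the bore:** After roughly 20 mm of travel, close to mid-stroke, the vertical force fell from about +4 N to −2 N and the pin sank.
- **Pressing home:** It went in with almost no side force and stopped on the flange exactly 18.0 mm below the strip level, as specified. I then pressed lightly, let go and lifted clear.

The last pictures show the pin standing upright in the bush, its collar appearing to sit on the flange, and its socket in the stand empty. The bottle and nut driver look undisturbed, and so does the flask as far as it shows in the crop. The gripper was about 50 mm above the knob and touching nothing. I saw no failed or conflicting checks at the end.

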